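# Put the spare candle into the lantern that has none

### The job

One of the two wooden lanterns has a battery candle standing inside it, the other has only an empty tin plate. Take the roof off the lantern without a candle and lay it flat on the table, knob up, then stand the spare candle from the table upright in the middle of the empty plate inside that lantern; set both down without dropping them. Leave the roof off so that the candle can be switched on, and leave the other lantern with its roof and candle, and the cups, tin and sanding block, as they are.

Things in the scene. Friction and masses are not known exactly. Their poses are not given: they have to be found in the camera images.
- lantern_1: pine lantern frame, loose, 0.6 kg; origin: centre of underside, z up, x, y along its sides. Base board 176 x 176 mm, floor inside at z 18; four 22 mm corner posts; 16 mm thick rails on all sides, flush outside, at z 18-30 and z 160-172 mm (its top); else open. Clear mouth on top 144 x 144 mm; side gaps too low for the candle. Either lantern may be left or right, and with or without candle
- lantern_2: the other lantern, the same in every way as lantern_1
- roof_1: roof lying loose on lantern_1, 0.36 kg; origin: centre of the underside, z up. Battens z 0-10 mm, 132 mm square, drop between the top rails with 6 mm play; pine frame 190 x 190 at z 10-28 round a clear acrylic pane 116 x 116 with its top at z 27; central round wooden knob: neck 22 mm thick, head 36 mm thick (straight z 43-62, top z 68). On the lantern its origin is 162 mm above the lantern's; flat on the table at z 0
- roof_2: the roof lying loose on lantern_2, the same in every way as roof_1
- plate_empty: round tin candle plate, 72 mm across the bottom, 80 mm across the rim, 7 mm high, its inner floor 3 mm above its origin and about 68 mm across; lying loose near the middle of a lantern's floor; origin at the centre of its underside, z up. It is the one with nothing on it; it can be in either lantern
- plate_with_candle: a like tin plate (80 mm across) with a candle, like the spare one, stuck upright on its middle, 143 mm high in all with the flame tip; it stands on the floor of the other lantern; origin at the centre of the plate's underside, z up. To be left alone
- candle: the spare battery candle, a plain ivory cylinder 50 mm in diameter and 130 mm high with a small 10 mm flame tip on its top (thin, 8 mm), 0.13 kg, standing loose on the table between the lanterns, next to the cup; origin at the centre of its underside, z up
- cup: empty white plastic cup, 72 mm across the rim, 88 mm high; a bystander, loose, to be left where it stands; origin at the centre of its underside
- oil_tin: closed tin of wood oil, 104 mm in diameter, 111 mm high; a bystander, loose, to be left where it stands; origin at the centre of its underside
- brush_cup: white plastic cup 76 mm across the rim and 100 mm high with three brushes in it, 178 mm high in all; a bystander, loose, to be left where it stands; origin at the centre of its underside
- sanding_block: cork sanding block 100 x 65 x 27 mm; a bystander, loose, to be left where it stands; origin at the centre of its underside
Mind the look-alikes: they are no part of the job. Leave any pink or purple look-alike of the lantern_1 alone.

How it is judged:
On the way, in this order (a step that is already met when the one before it is completed fails the run):
1. the roof of the lantern without a candle lies flat on the table, knob up, released (((horizontal distance between plate_empty and lantern_1 below 0.05 m and (height (world z) of roof_1 below 0.006 m and angle between roof_1's own z axis and vertical below 0.04 rad and linear speed of roof_1 below 0.03 m/s and contact force between roof_1 and the fingers below 0.1 N)) or (horizontal distance between plate_empty and lantern_2 below 0.05 m and (height (world z) of roof_2 below 0.006 m and angle between roof_2's own z axis and vertical below 0.04 rad and linear speed of roof_2 below 0.03 m/s and contact force between roof_2 and the fingers below 0.1 N)))), for 0.2 s.
2. the spare candle stands upright on the empty plate inside that lantern, released (((horizontal distance between plate_empty and lantern_1 below 0.05 m and (horizontal distance between candle and plate_empty below 0.014 m and z of candle in the frame of plate_empty between 0.001 and 0.006 m and angle between candle's own z axis and vertical below 0.05 rad and linear speed of candle below 0.03 m/s and contact force between candle and the fingers below 0.1 N)) or (horizontal distance between plate_empty and lantern_2 below 0.05 m and (horizontal distance between candle and plate_empty below 0.014 m and z of candle in the frame of plate_empty between 0.001 and 0.006 m and angle between candle's own z axis and vertical below 0.05 rad and linear speed of candle below 0.03 m/s and contact force between candle and the fingers below 0.1 N)))), for 0.2 s.
At the end, for the whole second after the job is handed in: The spare candle stands released and upright (3 degrees) on the formerly empty plate, within 14 mm of its centre, plate within 50 mm of its upright lantern's centre; that lantern's roof lies flat (2 degrees), knob up, released, on the table; the other lantern keeps candle and roof (15 mm) (((horizontal distance between plate_empty and lantern_1 below 0.05 m and (height (world z) of roof_1 below 0.006 m and angle between roof_1's own z axis and vertical below 0.04 rad and linear speed of roof_1 below 0.03 m/s and contact force between roof_1 and the fingers below 0.1 N) and (horizontal distance between candle and plate_empty below 0.014 m and z of candle in the frame of plate_empty between 0.001 and 0.006 m and angle between candle's own z axis and vertical below 0.05 rad and linear speed of candle below 0.03 m/s and contact force between candle and the fingers below 0.1 N) and angle between lantern_1's own z axis and vertical below 0.04 rad and horizontal distance between plate_with_candle and lantern_2 below 0.05 m and horizontal distance between roof_2 and lantern_2 below 0.015 m and z of roof_2 in the frame of lantern_2 between 0.157 and 0.167 m) or (horizontal distance between plate_empty and lantern_2 below 0.05 m and (height (world z) of roof_2 below 0.006 m and angle between roof_2's own z axis and vertical below 0.04 rad and linear speed of roof_2 below 0.03 m/s and contact force between roof_2 and the fingers below 0.1 N) and (horizontal distance between candle and plate_empty below 0.014 m and z of candle in the frame of plate_empty between 0.001 and 0.006 m and angle between candle's own z axis and vertical below 0.05 rad and linear speed of candle below 0.03 m/s and contact force between candle and the fingers below 0.1 N) and angle between lantern_2's own z axis and vertical below 0.04 rad and horizontal distance between plate_with_candle and lantern_1 below 0.05 m and horizontal distance between roof_1 and lantern_1 below 0.015 m and z of roof_1 in the frame of lantern_1 between 0.157 and 0.167 m))); the robot touches nothing.
It fails at once if the roof of the lantern that already has a candle is moved by more than 20 mm ((horizontal distance between plate_with_candle and lantern_1 below 0.06 m and distance of roof_1 from where it was at the start of the episode above 0.02 m) or (horizontal distance between plate_with_candle and lantern_2 below 0.06 m and distance of roof_2 from where it was at the start of the episode above 0.02 m)).
It fails at once if the lantern that already has a candle, or its candle, is moved by more than 20 mm (distance of plate_with_candle from where it was at the start of the episode above 0.02 m or (horizontal distance between plate_with_candle and lantern_1 below 0.06 m and distance of lantern_1 from where it was at the start of the episode above 0.02 m) or (horizontal distance between plate_with_candle and lantern_2 below 0.06 m and distance of lantern_2 from where it was at the start of the episode above 0.02 m)).
It fails at once if a cup, the tin or the sanding block is moved by more than 30 mm or tipped (distance of any of cup, oil_tin, brush_cup, sanding_block from where it was at the start of the episode above 0.03 m or angle between any of cup, oil_tin, brush_cup, sanding_block's own z axis and vertical above 0.3 rad).
It fails at once if a roof or the spare candle is dropped (falls freely for more than about 13 mm) ((contact force between roof_1 and the fingers below 0.05 N and linear speed of roof_1 above 0.5 m/s) or (contact force between roof_2 and the fingers below 0.05 N and linear speed of roof_2 above 0.5 m/s) or (contact force between candle and the fingers below 0.05 N and linear speed of candle above 0.5 m/s)).
It also fails if it takes over 64 s, if anything falls off the work surface, if the arm or the gripper's body presses on something with over 40 N, if the wrist force passes 120 N, or if a joint passes its speed limit or range.

### The arm

A 6-joint arm with a two-finger parallel gripper is mounted at the origin on the work surface. World frame = base frame: x ahead of the robot, y to its left, z up, the work surface at z = 0. Lengths are in m, angles in rad, forces in N, time in s.
With the tool pointing down it reaches from about 0.35 to 0.775 m from the base axis. Payload 7.3 kg.
Tool frame: the origin (TCP) lies at the very end of the fingers, on their centre line; the grasp point (between the pads) lies 19 mm behind it; z points along the fingers, y is the line along which they close (so a half turn about z gives the same grasp; the last joint's range is limited). The gripper opens to 92 mm and grips with 3 to 60 N. Pads are 19 mm wide; open, the fingers measure 130 mm over their backs; the gripper's body (75 mm by 190 mm) begins 47 mm behind the grasp point.
Start: joints at [-1.28, 0.342, 1.524, -0, 1.275, -0.146], TCP at [0.222, -0.476, 0.227] pointing down, gripper open.
Joint ranges: [-2.53, 2.53], [-0.77, 2.02], [0.04, 2.7], [-1, 4.14], [0.28, 2.66], [-3.11, 3.11]. Speed limits (rad/s): [2.57, 2.57, 3.14, 3.14, 3.14, 3.14].

### API

Orientations are given as [roll, pitch, yaw] about the fixed x, y, z axes, in that order (R = Rz(yaw) Ry(pitch) Rx(roll)).
In Python, from cell import observe, read_camera, get_calibration, hand_in, search_frame gives the robot as it stands.
- The arm moves only by the tool step_arm, never from a script. Its argument "commands" is a list of rows, each an object with "translation": the shift along the tool's x, y, z in mm, a list of three; "roll": the turn about the tool's z in rad. In form: [{"translation": [x, y, z], "roll": roll}, ...]. A call has 1 to 20 rows; each row shifts and turns the commanded pose from where the row before left it, along the tool's axes as they then stand; what a row does not reach is not made up. A row lasts 1/12 s, in which the tool goes at most 41.7 mm and 7.16 degrees, less where a joint would pass 70% of its speed; a pose out of reach is approached as far as the arm can. A call is refused whole if a number of a shift passes 41.7 or a number of a turn 0.125, either way. A call with a gripper value outside its range is refused whole. "fingers" is the opening, from 0 (shut) to 1 (fully open), set as the call begins (left out, the last holds). The fingers move at their own pace and stop on an object; "grip_force" is the grip in N (left out, the last holds). Time passes only in rows, so rows that do not move let the fingers close. It gives the time, the measured TCP pose, the force, the opening and the grip force at its end, in the units of the state.
- observe(): the state, without advancing time (a new reading comes with each control period).
- read_camera(name): name is "side" or "top"; returns the picture (384x512x3 uint8, red, green, blue); there is no depth.
- get_calibration(name): a dict with "camera_matrix" (3x3 intrinsics, pixels), "world_from_camera" (4x4, takes a point from camera to world coordinates). Camera axes: x right, y up, looking along -z (the intrinsics and any distortion apply to the point x, -y, -z); pixel columns grow to the right and rows downward; lengths in m; the calibration is good to about 2 mm. A picture is of the moment at which its call begins. get_calibration takes no time and is no camera call.
- hand_in(): hands the job in; it is judged then, once.
Trained networks look in the newest picture that a camera, given by its name, has taken for a name from the list of things; names that differ only in an ending like _2 or _b are one class to them, and where a whole thing is asked for, a point or a joint stands for the part that bears it (a point fixed in the world has none). Each returns a list of dicts, best first, with "confidence" (0 to 1); they miss things now and then, are a little off and sometimes report something else, mostly with a low value. They report only what shows in the picture. A call takes as long as a camera call. They do not tell look-alikes from the thing itself.
- search_frame(camera, name): "at" ([x, y, z] in m, in world coordinates, good to about 4 mm: the middle of the surface that is visible of it).
The state is a dict: "time": time; "qpos": joint angles; "qvel": joint speeds; "joint_efforts": joint torques, N m; "tool_pos": TCP position; "tool_rot": TCP orientation; "contact_force": force on the tool from outside, world axes, zero at the start; "torque": the same for the moment, N m; "opening": finger opening in m; "grip_force": force on a finger pad.
Only numpy, scipy, OpenCV 4.12 (cv2) and the standard library are available. Lean on these libraries where they do the work, as an engineer would, in place of code of your own. Each camera call takes 0.05 s, during which the arm holds its last target. There are 200 camera calls.

## Working session

There is one attempt and no reset: what is moved stays moved. The work goes in short steps, Python scripts to look and compute and a tool call to move; the robot and the scene stay as the last step left them, time stands still between calls to the robot, and variables do not carry over. Pictures are saved under pics/ and viewed, at most 10 in all, crops included, and the job is handed in when it is done.

Besides the shell and the picture viewer there is one more tool, called after "Request:" by a JSON object that holds its "fn" and its "kwargs". step_arm: Moves the arm, as the interface text tells. Its arguments: {"type":"object","properties":{"commands":{"type":"array"},"fingers":{"type":"number"},"grip_force":{"type":"number"}},"required":["commands"]}

```bash
mkdir -p pics; cat > h.py <<'E'
import numpy as np, cv2
from cell import *
def snap(n,f,crop=None,s=1):
    im=read_camera(n)[:,:,::-1]
    if crop: im=im[crop[1]:crop[3],crop[0]:crop[2]]
    cv2.imwrite('pics/'+f,cv2.resize(im,None,fx=s,fy=s,interpolation=cv2.INTER_CUBIC))
def proj(n,p):
    c=get_calibration(n);T=np.linalg.inv(np.array(c['world_from_camera']));q=T[:3,:3]@np.array(p)+T[:3,3]
    u=np.array(c['camera_matrix'])@[q[0],-q[1],-q[2]];return u[:2]/u[2]
def back(n,uv,z):
    c=get_calibration(n);T=np.array(c['world_from_camera']);d=np.linalg.inv(np.array(c['camera_matrix']))@[uv[0],uv[1],1]
    d=T[:3,:3]@[d[0],-d[1],-d[2]];o=T[:3,3];return o+d*(z-o[2])/d[2]
E
python3 - <<'E'
from h import *
snap('top','t0.png',s=1.5);snap('side','s0.png',s=1.5)
for cam in('top','side'):
  for n in('lantern_1','roof_1','plate_empty','plate_with_candle','candle','cup','oil_tin','brush_cup','sanding_block'):
    for r in search_frame(cam,n)[:4]: print(cam,n,np.round(r['at'],3),round(r['confidence'],2),proj(cam,r['at']).round())
c=get_calibration('top');print(c['camera_matrix'],np.round(c['world_from_camera'],3));print(np.round(get_calibration('side')['world_from_camera'],3));s=observe();print(s['time'],s['tool_pos'],s['tool_rot'])
E
```

```text
top lantern_1 [0.566 0.648 0.03 ] 0.82 [110. 189.]
top lantern_1 [ 0.5   -0.241  0.029] 0.73 [316. 207.]
top lantern_1 [0.252 0.313 0.032] 0.66 [186. 264.]
top lantern_1 [0.516 0.264 0.032] 0.47 [199. 202.]
top roof_1 [0.534 0.343 0.189] 0.92 [175. 194.]
top roof_1 [ 0.514 -0.318  0.19 ] 0.71 [343. 201.]
top plate_with_candle [0.534 0.338 0.189] 0.5 [176. 194.]
top candle [0.688 0.087 0.13 ] 0.49 [241. 159.]
top candle [ 0.498 -0.238  0.029] 0.23 [316. 208.]
top cup [ 0.653 -0.078  0.023] 0.56 [279. 172.]
top oil_tin [ 0.389 -0.518  0.11 ] 0.75 [387. 234.]
top brush_cup [0.384 0.544 0.07 ] 0.75 [130. 232.]
top sanding_block [0.8   0.005 0.03 ] 0.89 [260. 139.]
side lantern_1 [0.473 0.305 0.028] 0.95 [181. 234.]
side lantern_1 [0.559 0.63  0.058] 0.84 [ 79. 223.]
side lantern_1 [0.243 0.315 0.032] 0.66 [183. 297.]
side lantern_1 [ 0.436 -0.339  0.025] 0.56 [365. 213.]
side plate_empty [0.537 0.344 0.02 ] 0.81 [169. 222.]
side plate_with_candle [ 0.499 -0.327  0.022] 0.56 [355. 201.]
side candle [0.677 0.091 0.093] 0.86 [234. 169.]
side cup [ 0.636 -0.077  0.058] 0.67 [280. 177.]
side cup [0.521 0.343 0.191] 0.41 [160. 192.]
side oil_tin [ 0.37  -0.512  0.093] 0.89 [426. 208.]
side oil_tin [0.537 0.342 0.022] 0.59 [169. 222.]
side brush_cup [0.38  0.526 0.078] 0.97 [107. 261.]
side brush_cup [0.536 0.345 0.023] 0.16 [169. 222.]
side sanding_block [0.791 0.001 0.027] 0.53 [252. 158.]
[[391.44547134   0.         253.97259102]
 [  0.         391.44547134 193.08990558]
 [  0.           0.           1.        ]] [[ 0.013  0.995 -0.102  0.386]
 [-1.     0.014  0.017  0.058]
 [ 0.018  0.102  0.995  1.718]
 [ 0.     0.     0.     1.   ]]
[[-0.203  0.731 -0.652 -0.248]
 [-0.979 -0.144  0.142  0.213]
 [ 0.01   0.667  0.745  1.008]
 [ 0.     0.     0.     1.   ]]
1.0 [ 0.22212684 -0.47572051  0.22675242] [3.14148056e+00 3.33893002e-05 4.36830262e-01]
```

View pics/t0.png

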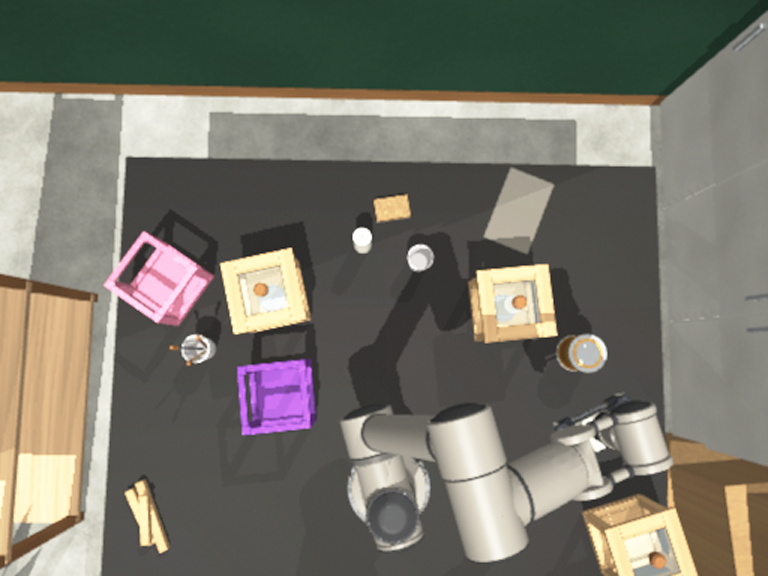

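View pics/s0.png

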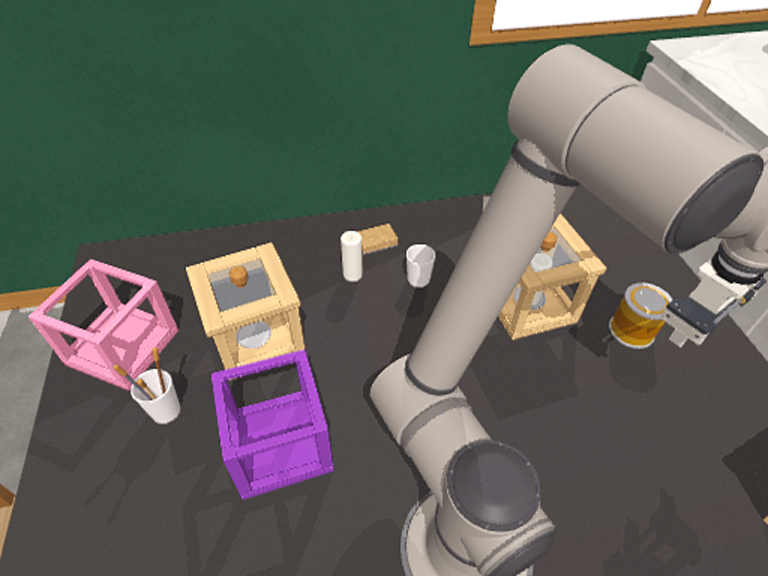

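The top view shows plain lanterns at (265,290) and (513,302) (zoomed 1.5x). Look-alikes are pink at (160,278), purple at (276,397), and a lantern off the table at (640,545). In the side view the left lantern shows a bare plate at (253,332), and the right one has something white at (541,262). Next I'll check the left one in a close crop.

```bash
python3 - <<'E'
from h import *
t=read_camera('top')[:,:,::-1];s=read_camera('side')[:,:,::-1]
f=lambda im,x,y,w,h:cv2.resize(im[y:y+h,x:x+w],(400,300),interpolation=cv2.INTER_CUBIC)
cv2.imwrite('pics/c1.png',np.vstack([np.hstack([f(t,135,153,80,60+15-15),f(t,300,165,80,60)]),np.hstack([f(s,115,155,100,75+25-25),f(s,320,140,100,75)])]))
E
```

```text
(no output)
```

View pics/c1.png

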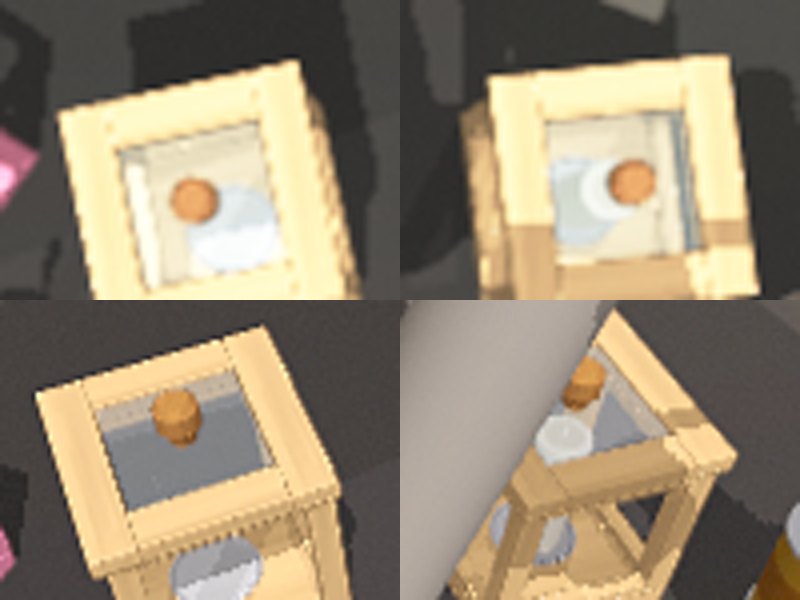

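```bash
cat >> h.py <<'E'
def plan(goal,yaw=None):
    s=observe();p=np.array(s['tool_pos']);w=s['tool_rot'][2];d=np.array(goal)-p;c,n=np.cos(w),np.sin(w)
    t=np.array([c*d[0]+n*d[1],n*d[0]-c*d[1],-d[2]])*1000
    print('t',round(s['time'],2),'pos',p.round(4),'rot',np.round(s['tool_rot'],3),'tool mm',t.round(1),'rows>=',np.ceil(np.linalg.norm(t)/41),'roll',None if yaw is None else round(w-yaw,3))
E
python3 - <<'E'
from h import *
k=[back('top',(135+u/5,153+v/5),.19) for u,v in((58,112),(298,60))]
d=k[1]-k[0];print(k,np.linalg.norm(d),'yaw',np.degrees(np.arctan2(d[1],d[0])))
print('knob top',back('top',(135+194/5,153+202/5),.227))
S=lambda u,v:(115+u/4,155+(v-300)/4)
print('knob side',back('side',S(177,398),.230))
ks=[back('side',S(*q),.19) for q in((36,393),(264,326),(97,570),(340,490))];print(ks,np.mean(ks,0))
print('plate side',back('side',S(217,570),.022))
E
```

```text
[array([0.60558119, 0.45413031, 0.19      ]), array([0.64983801, 0.2675141 , 0.19      ])] 0.1917922776514258 yaw -76.6585389325468
knob top [0.53252625 0.33848467 0.227     ]
knob side [0.53796815 0.33800731 0.23      ]
[array([0.60566353, 0.45435568, 0.19      ]), array([0.64901127, 0.27098965, 0.19      ]), array([0.41631136, 0.40505268, 0.19      ]), array([0.45739837, 0.22698387, 0.19      ])] [0.53209613 0.33934547 0.19      ]
plate side [0.53257821 0.34311829 0.022     ]
```

Left lantern confirmed: its plate is empty, while the right one holds a white candle under the pane. The roof knob is at about (0.533, 0.339), with a roof yaw of about 0.23 rad.

Request:
{"fn": "step_arm", "kwargs": {"commands": [{"translation": [0,0,-37],"roll": 0},{"translation": [0,0,-37],"roll": 0},{"translation": [0,0,-37],"roll": 0},{"translation": [28.5,-27.6,0],"roll": 0},{"translation": [28.5,-27.6,0],"roll": 0},{"translation": [28.5,-27.6,0],"roll": 0},{"translation": [28.5,-27.6,0],"roll": 0},{"translation": [28.5,-27.6,0],"roll": 0},{"translation": [28.5,-27.6,0],"roll": 0},{"translation": [28.5,-27.6,0],"roll": 0},{"translation": [28.5,-27.6,0],"roll": 0},{"translation": [28.5,-27.6,0],"roll": 0},{"translation": [28.5,-27.6,0],"roll": 0},{"translation": [28.5,-27.6,0],"roll": 0},{"translation": [28.5,-27.6,0],"roll": 0},{"translation": [28.5,-27.6,0],"roll": 0},{"translation": [28.5,-27.6,0],"roll": 0},{"translation": [28.5,-27.6,0],"roll": 0},{"translation": [28.5,-27.6,0],"roll": 0},{"translation": [28.5,-27.6,0],"roll": 0}], "fingers": 1}}

```text
time: 2.77
tool_pos: [0.4628, 0.1566, 0.3379]
tool_rot: [3.141, -0.001, 0.437]
contact_force: [1.3, -0.1, 0.6]
opening: 0.0917
grip_force: 0.0
```

Request:
{"fn": "step_arm", "kwargs": {"commands": [{"translation": [28.5,-27.6,0],"roll": 0},{"translation": [28.5,-27.6,0],"roll": 0},{"translation": [28.5,-27.6,0],"roll": 0},{"translation": [28.5,-27.6,0],"roll": 0},{"translation": [28.5,-27.6,0],"roll": 0},{"translation": [0,0,0],"roll": 0.103},{"translation": [0,0,0],"roll": 0.103},{"translation": [0,0,0],"roll": 0},{"translation": [0,0,0],"roll": 0}]}}

```text
time: 3.52
tool_pos: [0.5333, 0.3398, 0.3375]
tool_rot: [3.141, 0.0, 0.234]
contact_force: [-0.6, -0.4, 0.4]
opening: 0.0921
grip_force: 0.0
```

```bash
python3 - <<'E'
from h import *
plan((.534,.339,.199),.231);s=observe();print(np.round(s['qpos'],2),s['contact_force'])
E
```

```text
t 3.52 pos [0.5333 0.3398 0.3375] rot [3.141 0.    0.234] tool mm [  0.5   0.9 138.5] rows>= 4.0 roll 0.003
[ 0.45  0.51  0.97 -0.    1.67  1.78] [-0.63202373 -0.36090902  0.43104392]
```

Request:
{"fn": "step_arm", "kwargs": {"commands": [{"translation": [0,0,30],"roll": 0},{"translation": [0,0,30],"roll": 0},{"translation": [0,0,30],"roll": 0},{"translation": [0,0,25],"roll": 0},{"translation": [0,0,15],"roll": 0},{"translation": [0,0,9],"roll": 0},{"translation": [0,0,0],"roll": 0},{"translation": [0,0,0],"roll": 0}]}}

```text
time: 4.18
tool_pos: [0.5338, 0.3396, 0.1996]
tool_rot: [-3.141, -0.001, 0.232]
contact_force: [-0.0, 0.4, 0.4]
opening: 0.0914
grip_force: 0.0
```

Request:
{"fn": "step_arm", "kwargs": {"commands": [{"translation": [0,0,0],"roll": 0},{"translation": [0,0,0],"roll": 0},{"translation": [0,0,0],"roll": 0},{"translation": [0,0,0],"roll": 0},{"translation": [0,0,0],"roll": 0},{"translation": [0,0,0],"roll": 0},{"translation": [0,0,0],"roll": 0},{"translation": [0,0,0],"roll": 0},{"translation": [0,0,0],"roll": 0},{"translation": [0,0,0],"roll": 0}], "fingers": 0, "grip_force": 25}}

```text
time: 5.02
tool_pos: [0.5334, 0.3398, 0.1987]
tool_rot: [3.142, 0.0, 0.231]
contact_force: [0.3, -0.5, 0.3]
opening: 0.0352
grip_force: 25.0
```

Gripped at 35 mm, which matches the knob head. Lifting.

Request:
{"fn": "step_arm", "kwargs": {"commands": [{"translation": [0,0,-4],"roll": 0},{"translation": [0,0,-8],"roll": 0},{"translation": [0,0,-12],"roll": 0},{"translation": [0,0,-16],"roll": 0},{"translation": [0,0,-20],"roll": 0},{"translation": [0,0,-20],"roll": 0},{"translation": [0,0,0],"roll": 0},{"translation": [0,0,0],"roll": 0}]}}

```text
time: 5.68
tool_pos: [0.5337, 0.3399, 0.2796]
tool_rot: [-3.141, -0.002, 0.231]
contact_force: [0.1, 0.2, -4.3]
opening: 0.0352
grip_force: 25.0
```

```bash
python3 - <<'E'
from h import *
plan((.44,.02,.279));snap('side','s1.png',s=1.5);s=observe();print(s['contact_force'],s['torque'])
E
```

```text
t 5.68 pos [0.5337 0.3399 0.2796] rot [-3.141e+00 -2.000e-03  2.310e-01] tool mm [-164.4  290.     0.6] rows>= 9.0 roll None
[-0.49691218 -0.22893239 -3.08193584] [ 0.02577765  0.02899989 -0.00692199]
```

View pics/s1.png

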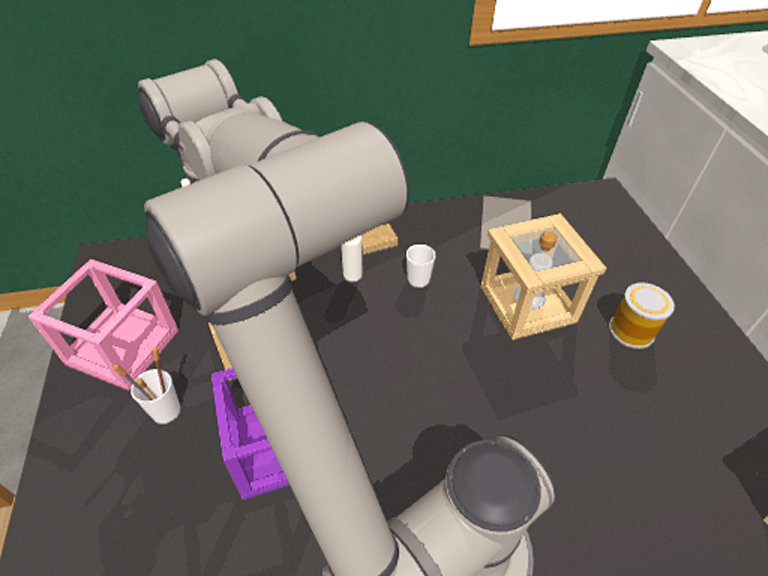

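The weight agrees with the roof. The arm hides the left lantern, and the right one stands untouched at (545,275). Carrying the roof to the free patch around (0.44, 0.02).

Request:
{"fn": "step_arm", "kwargs": {"commands": [{"translation": [-7,12,0],"roll": 0},{"translation": [-14,25,0],"roll": 0},{"translation": [-17,30,0],"roll": 0},{"translation": [-17,30,0],"roll": 0},{"translation": [-17,30,0],"roll": 0},{"translation": [-17,30,0],"roll": 0},{"translation": [-17,30,0],"roll": 0},{"translation": [-17,30,0],"roll": 0},{"translation": [-17,30,0],"roll": 0},{"translation": [-14,25,0],"roll": 0},{"translation": [-10,18,0],"roll": 0},{"translation": [0,0,0],"roll": 0},{"translation": [0,0,20],"roll": 0},{"translation": [0,0,35],"roll": 0},{"translation": [0,0,35],"roll": 0},{"translation": [0,0,35],"roll": 0},{"translation": [0,0,35],"roll": 0},{"translation": [0,0,30],"roll": 0},{"translation": [0,0,15],"roll": 0},{"translation": [0,0,0],"roll": 0}]}}

```text
time: 7.4
tool_pos: [0.4367, 0.0208, 0.0698]
tool_rot: [-3.138, 0.009, 0.231]
contact_force: [-0.7, -0.3, -2.4]
opening: 0.0348
grip_force: 25.0
```

Request:
{"fn": "step_arm", "kwargs": {"commands": [{"translation": [0,0,14],"roll": 0},{"translation": [0,0,8],"roll": 0},{"translation": [0,0,4],"roll": 0},{"translation": [0,0,4],"roll": 0},{"translation": [0,0,2],"roll": 0},{"translation": [0,0,0],"roll": 0},{"translation": [0,0,0],"roll": 0}]}}

```text
time: 7.98
tool_pos: [0.4403, 0.0199, 0.0421]
tool_rot: [3.141, -0.001, 0.231]
contact_force: [0.3, 0.1, -2.6]
opening: 0.0352
grip_force: 25.0
```

Request:
{"fn": "step_arm", "kwargs": {"commands": [{"translation": [0,0,2],"roll": 0},{"translation": [0,0,1],"roll": 0},{"translation": [0,0,1],"roll": 0},{"translation": [0,0,1],"roll": 0},{"translation": [0,0,0],"roll": 0},{"translation": [0,0,0],"roll": 0}]}}

```text
time: 8.48
tool_pos: [0.44, 0.0199, 0.0367]
tool_rot: [3.142, 0.0, 0.231]
contact_force: [0.4, 0.4, -2.8]
opening: 0.0349
grip_force: 25.0
```

Request:
{"fn": "step_arm", "kwargs": {"commands": [{"translation": [0,0,1],"roll": 0},{"translation": [0,0,0],"roll": 0},{"translation": [0,0,0],"roll": 0}]}}

```text
time: 8.73
tool_pos: [0.4401, 0.0199, 0.0365]
tool_rot: [3.141, -0.0, 0.231]
contact_force: [-3.3, 0.0, 9.1]
opening: 0.035
grip_force: 25.0
```

The roof is on the table, with contact felt. Releasing.

Request:
{"fn": "step_arm", "kwargs": {"commands": [{"translation": [0,0,0],"roll": 0},{"translation": [0,0,0],"roll": 0},{"translation": [0,0,0],"roll": 0},{"translation": [0,0,0],"roll": 0},{"translation": [0,0,0],"roll": 0},{"translation": [0,0,0],"roll": 0},{"translation": [0,0,0],"roll": 0},{"translation": [0,0,0],"roll": 0},{"translation": [0,0,-20],"roll": 0},{"translation": [0,0,-40],"roll": 0},{"translation": [0,0,-40],"roll": 0},{"translation": [0,0,-40],"roll": 0},{"translation": [0,0,-40],"roll": 0},{"translation": [0,0,-40],"roll": 0},{"translation": [0,0,0],"roll": 0}], "fingers": 1}}

```text
time: 9.98
tool_pos: [0.4434, 0.0196, 0.2632]
tool_rot: [3.137, -0.013, 0.231]
contact_force: [1.8, -0.1, 0.5]
opening: 0.0917
grip_force: 0.0
```

```bash
python3 - <<'E'
from h import *
snap('top','t2.png',(100,110,300,260),4);snap('side','s2.png',(60,100,300,280),3.3)
for cam in('top','side'):
  for n in('roof_1','plate_empty','candle','lantern_1'):
    for r in search_frame(cam,n)[:3]: print(cam,n,np.round(r['at'],3),round(r['confidence'],2),proj(cam,r['at']).round())
plan((.688,.087,.236))
E
```

```text
top roof_1 [0.384 0.022 0.026] 0.92 [255. 233.]
top roof_1 [ 0.651 -0.078  0.022] 0.66 [279. 173.]
top roof_1 [ 0.511 -0.32   0.19 ] 0.61 [343. 202.]
top plate_empty [0.533 0.346 0.024] 0.66 [181. 198.]
top candle [0.687 0.088 0.13 ] 0.73 [240. 159.]
top lantern_1 [0.549 0.35  0.03 ] 0.9 [180. 194.]
top lantern_1 [ 0.497 -0.242  0.029] 0.8 [316. 208.]
top lantern_1 [0.565 0.65  0.029] 0.73 [110. 189.]
side roof_1 [ 0.426 -0.002  0.025] 0.81 [274. 231.]
side roof_1 [ 0.46  -0.337  0.19 ] 0.7 [374. 176.]
side plate_empty [0.537 0.343 0.02 ] 0.78 [169. 222.]
side plate_empty [0.382 0.528 0.078] 0.34 [105. 260.]
side lantern_1 [0.516 0.331 0.085] 0.9 [170. 214.]
side lantern_1 [0.559 0.632 0.055] 0.86 [ 79. 224.]
side lantern_1 [ 0.462 -0.291  0.028] 0.83 [350. 209.]
t 10.48 pos [0.4398 0.0199 0.2548] rot [-3.141e+00  2.000e-03  2.310e-01] tool mm [257.   -8.6  18.8] rows>= 7.0 roll None
```

View pics/t2.png

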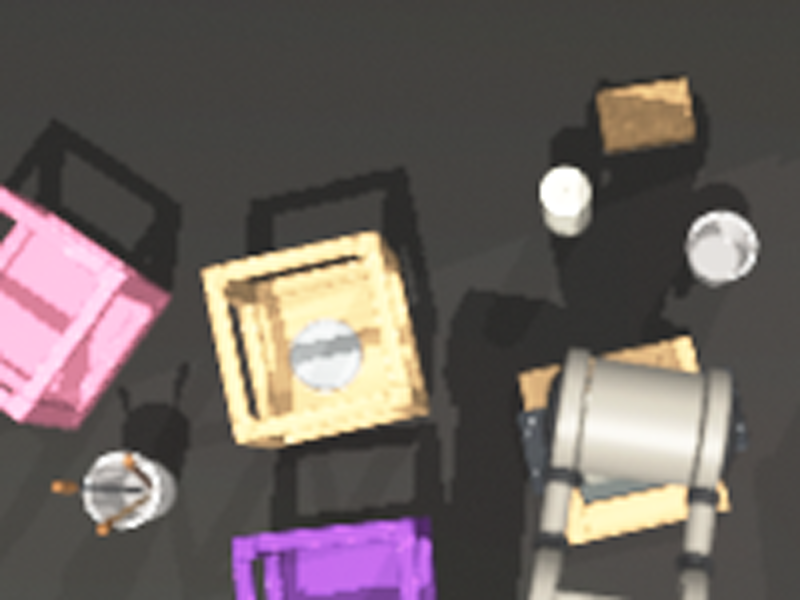

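View pics/s2.png

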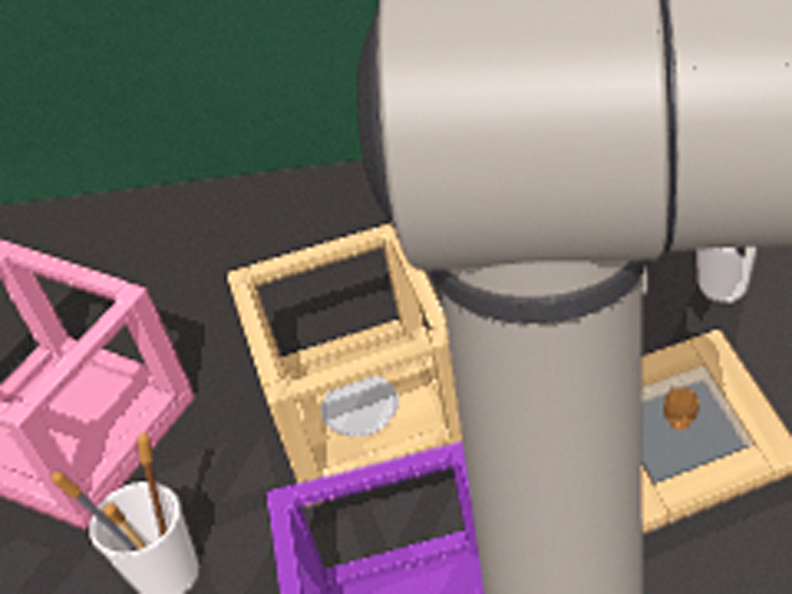

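The roof lies flat on the table. The plate is at (326,354) in the top crop and (360,405) in the side crop, and the candle top is at (565,192). Refining these.

```bash
python3 - <<'E'
from h import *
print('plate',back('top',(100+326/4-.4,110+354/4-.4),.024),back('side',(60+360/3.3,100+405/3.3),.024))
print('candle',back('top',(100+566/4-.4,110+191/4-.4),.13))
plan((.686,.088,.255))
E
```

```text
plate [0.53255309 0.34456191 0.024     ] [0.53011487 0.34343555 0.024     ]
candle [0.6950854  0.08587274 0.13      ]
t 10.48 pos [0.4398 0.0199 0.2548] rot [-3.141e+00  2.000e-03  2.310e-01] tool mm [ 2.553e+02 -1.000e+01 -2.000e-01] rows>= 7.0 roll None
```

Request:
{"fn": "step_arm", "kwargs": {"commands": [{"translation": [15,-0.5,0],"roll": 0},{"translation": [35,-1,0],"roll": 0},{"translation": [35,-1,0],"roll": 0},{"translation": [35,-1,0],"roll": 0},{"translation": [35,-1,0],"roll": 0},{"translation": [35,-1,0],"roll": 0},{"translation": [35,-1,0],"roll": 0},{"translation": [25,-1,0],"roll": 0},{"translation": [10.5,0,0],"roll": 0},{"translation": [0,0,0],"roll": 0},{"translation": [0,0,25],"roll": 0},{"translation": [0,0,30],"roll": 0},{"translation": [0,0,10],"roll": 0},{"translation": [0,0,0],"roll": 0},{"translation": [0,0,0],"roll": 0}]}}

```text
time: 11.73
tool_pos: [0.6916, 0.0866, 0.1911]
tool_rot: [3.142, 0.001, 0.231]
contact_force: [-0.1, -0.8, 0.9]
opening: 0.0919
grip_force: 0.0
```

```bash
python3 - <<'E'
from h import *
plan((.692,.087,.095));s=observe();print(np.round(s['qpos'],2))
snap('side','s3.png',(170,100,330,220),5)
print(search_frame('side','candle')[:2])
E
```

```text
t 11.73 pos [0.6916 0.0866 0.1911] rot [3.142e+00 1.000e-03 2.310e-01] tool mm [ 0.4 -0.3 96.1] rows>= 3.0 roll None
[ 0.01  0.7   1.02 -0.    1.42  1.36]
[{'at': [0.6757, 0.0879, 0.0984], 'confidence': 0.79}]
```

View pics/s3.png

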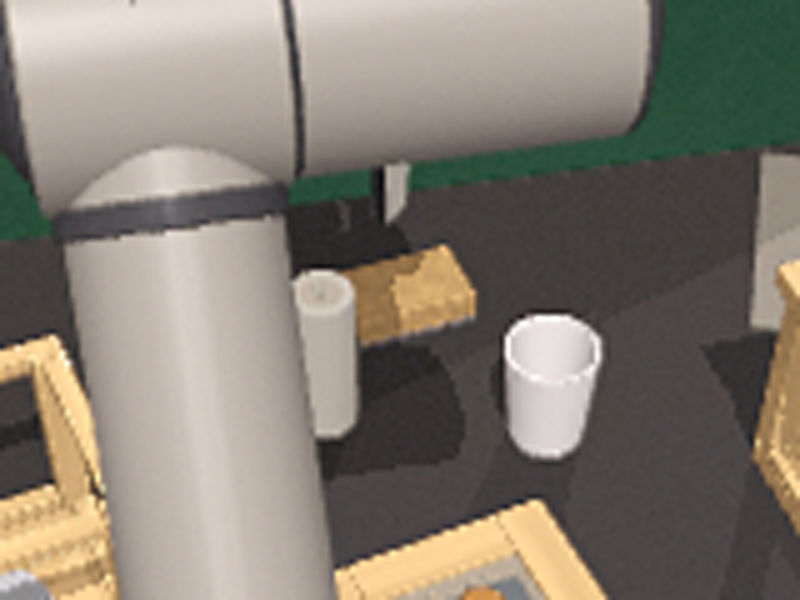

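The candle top centre is at about (321,290) in this crop, standing under the open fingers. Checking its x against the top view.

```bash
python3 - <<'E'
from h import *
print(back('side',(170+322/5-.4,100+290/5-.4),.13), proj('top',(.692,.087,.13)))
E
```

```text
[0.69859033 0.08508013 0.13      ] [240.81387678 158.08485418]
```

Request:
{"fn": "step_arm", "kwargs": {"commands": [{"translation": [4,2,10],"roll": 0},{"translation": [0,0,25],"roll": 0},{"translation": [0,0,30],"roll": 0},{"translation": [0,0,20],"roll": 0},{"translation": [0,0,11],"roll": 0},{"translation": [0,0,0],"roll": 0},{"translation": [0,0,0],"roll": 0}]}}

```text
time: 12.42
tool_pos: [0.6969, 0.0857, 0.0953]
tool_rot: [3.141, -0.001, 0.231]
contact_force: [-0.4, 0.6, 0.7]
opening: 0.0918
grip_force: 0.0
```

Request:
{"fn": "step_arm", "kwargs": {"commands": [{"translation": [0,0,0],"roll": 0},{"translation": [0,0,0],"roll": 0},{"translation": [0,0,0],"roll": 0},{"translation": [0,0,0],"roll": 0},{"translation": [0,0,0],"roll": 0},{"translation": [0,0,0],"roll": 0},{"translation": [0,0,0],"roll": 0},{"translation": [0,0,0],"roll": 0},{"translation": [0,0,0],"roll": 0}], "fingers": 0, "grip_force": 15}}

```text
time: 13.17
tool_pos: [0.6963, 0.0858, 0.0948]
tool_rot: [3.141, -0.0, 0.231]
contact_force: [-0.2, 0.4, 1.6]
opening: 0.0495
grip_force: 15.0
```

Request:
{"fn": "step_arm", "kwargs": {"commands": [{"translation": [0,0,-5],"roll": 0},{"translation": [0,0,-15],"roll": 0},{"translation": [0,0,-30],"roll": 0},{"translation": [0,0,-35],"roll": 0},{"translation": [0,0,-35],"roll": 0},{"translation": [0,0,-35],"roll": 0},{"translation": [0,0,-35],"roll": 0},{"translation": [0,0,-20],"roll": 0},{"translation": [-4,-12,0],"roll": 0},{"translation": [-8,-23,0],"roll": 0},{"translation": [-11,-32,0],"roll": 0},{"translation": [-11,-32,0],"roll": 0},{"translation": [-11,-32,0],"roll": 0},{"translation": [-11,-32,0],"roll": 0},{"translation": [-11,-32,0],"roll": 0},{"translation": [-11,-32,0],"roll": 0},{"translation": [-11,-32,0],"roll": 0},{"translation": [-8,-20,0],"roll": 0},{"translation": [-3.5,-10,0],"roll": 0},{"translation": [0,0,0],"roll": 0}]}}

```text
time: 14.83
tool_pos: [0.5303, 0.3461, 0.3037]
tool_rot: [-3.142, 0.002, 0.234]
contact_force: [0.5, 0.5, -2.0]
opening: 0.05
grip_force: 15.0
```

```bash
python3 - <<'E'
from h import *
plan((.532,.344,.117),.231)
snap('top','t4.png',(120,130,240,220),6);
for n in('plate_empty','lantern_1','candle'):
  for c in('side','top'):
    if c=='side': read_camera(c)
    print(n,c,[(np.round(r['at'],3),round(r['confidence'],2)) for r in search_frame(c,n)[:2]])
E
```

```text
t 14.83 pos [0.5303 0.3461 0.3037] rot [-3.142e+00  2.000e-03  2.340e-01] tool mm [  1.2   2.4 186.7] rows>= 5.0 roll 0.003
plate_empty side []
plate_empty top []
lantern_1 side [(array([0.561, 0.631, 0.058]), 0.88), (array([0.223, 0.37 , 0.032]), 0.76)]
lantern_1 top [(array([0.507, 0.298, 0.082]), 0.83), (array([0.274, 0.236, 0.172]), 0.78)]
candle side []
candle top []
```

View pics/t4.png

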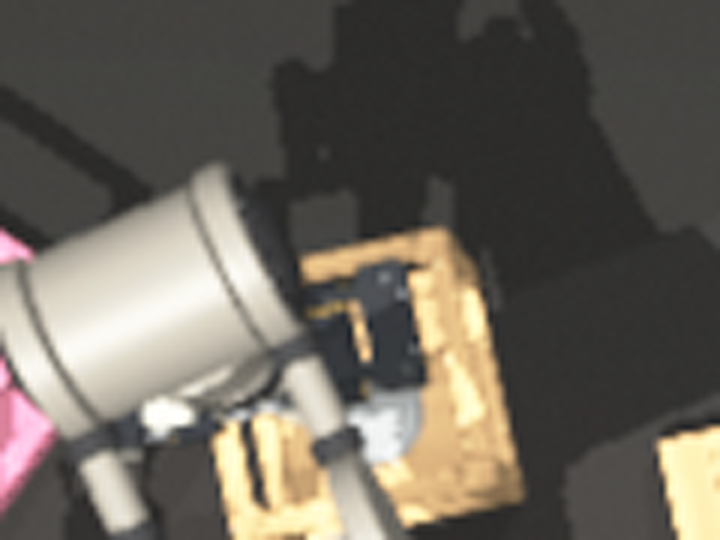

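The view from above is mostly blocked, but the visible right edge of the plate at (420,430) agrees with the earlier position. Lowering.

Request:
{"fn": "step_arm", "kwargs": {"commands": [{"translation": [1,2.5,10],"roll": 0},{"translation": [0,0,20],"roll": 0},{"translation": [0,0,25],"roll": 0},{"translation": [0,0,25],"roll": 0},{"translation": [0,0,25],"roll": 0},{"translation": [0,0,25],"roll": 0},{"translation": [0,0,20],"roll": 0},{"translation": [0,0,15],"roll": 0},{"translation": [0,0,9],"roll": 0},{"translation": [0,0,5],"roll": 0},{"translation": [0,0,3],"roll": 0},{"translation": [0,0,0],"roll": 0},{"translation": [0,0,0],"roll": 0}]}}

```text
time: 16.42
tool_pos: [0.5344, 0.3421, 0.1235]
tool_rot: [-3.141, -0.002, 0.231]
contact_force: [-0.4, 0.1, -1.5]
opening: 0.0495
grip_force: 15.0
```

Request:
{"fn": "step_arm", "kwargs": {"commands": [{"translation": [-1.5,-2,2],"roll": 0},{"translation": [0,0,1],"roll": 0},{"translation": [0,0,1],"roll": 0},{"translation": [0,0,1],"roll": 0},{"translation": [0,0,0],"roll": 0},{"translation": [0,0,0],"roll": 0}]}}

```text
time: 16.92
tool_pos: [0.532, 0.3435, 0.1177]
tool_rot: [3.141, -0.0, 0.231]
contact_force: [0.2, -0.4, -1.2]
opening: 0.0497
grip_force: 15.0
```

Request:
{"fn": "step_arm", "kwargs": {"commands": [{"translation": [0,0,1],"roll": 0},{"translation": [0,0,1],"roll": 0},{"translation": [0,0,0],"roll": 0},{"translation": [0,0,0],"roll": 0}]}}

```text
time: 17.25
tool_pos: [0.5321, 0.3435, 0.1158]
tool_rot: [-3.142, -0.0, 0.231]
contact_force: [1.6, 0.4, -0.2]
opening: 0.0501
grip_force: 15.0
```

Request:
{"fn": "step_arm", "kwargs": {"commands": [{"translation": [0,0,0.7],"roll": 0},{"translation": [0,0,0],"roll": 0},{"translation": [0,0,0],"roll": 0}]}}

```text
time: 17.5
tool_pos: [0.5323, 0.3436, 0.1158]
tool_rot: [-3.141, -0.001, 0.231]
contact_force: [-1.0, 0.1, 5.3]
opening: 0.0496
grip_force: 15.0
```

The candle has contact. Opening partly so the fingers stay inside the mouth, then going up and away.

Request:
{"fn": "step_arm", "kwargs": {"commands": [{"translation": [0,0,0],"roll": 0},{"translation": [0,0,0],"roll": 0},{"translation": [0,0,0],"roll": 0},{"translation": [0,0,0],"roll": 0},{"translation": [0,0,0],"roll": 0},{"translation": [0,0,0],"roll": 0},{"translation": [0,0,0],"roll": 0},{"translation": [0,0,-10],"roll": 0},{"translation": [0,0,-20],"roll": 0},{"translation": [0,0,-30],"roll": 0},{"translation": [0,0,-40],"roll": 0},{"translation": [0,0,-40],"roll": 0},{"translation": [0,0,-30],"roll": 0},{"translation": [0,0,0],"roll": 0}], "fingers": 0.74}}

```text
time: 18.67
tool_pos: [0.5341, 0.3446, 0.2941]
tool_rot: [-3.139, -0.014, 0.231]
contact_force: [0.2, -0.2, 0.9]
opening: 0.0687
grip_force: 0.0
```

Request:
{"fn": "step_arm", "kwargs": {"commands": [{"translation": [-10,35,0],"roll": 0},{"translation": [-10,35,0],"roll": 0},{"translation": [-10,35,0],"roll": 0},{"translation": [-10,35,0],"roll": 0},{"translation": [-10,35,0],"roll": 0},{"translation": [-10,35,0],"roll": 0},{"translation": [-10,35,0],"roll": 0},{"translation": [-10,35,0],"roll": 0},{"translation": [-10,35,0],"roll": 0},{"translation": [-10,35,0],"roll": 0},{"translation": [-10,35,0],"roll": 0},{"translation": [-10,35,0],"roll": 0},{"translation": [0,0,0],"roll": 0}]}}

```text
time: 19.75
tool_pos: [0.5108, -0.0986, 0.2854]
tool_rot: [3.139, 0.0, 0.225]
contact_force: [0.8, 0.1, -0.1]
opening: 0.0678
grip_force: 0.0
```

```bash
python3 - <<'E'
from h import *
t=read_camera('top')[:,:,::-1];s=read_camera('side')[:,:,::-1]
f=lambda im,x,y,w,h:cv2.resize(im[y:y+h,x:x+w],(400,600),interpolation=cv2.INTER_CUBIC)
cv2.imwrite('pics/e.png',np.hstack([f(t,140,140,80,120),f(s,115,150,100,150)]))
for r in search_frame('side','candle'):print(r)
print(observe()['contact_force'],observe()['tool_pos'])
E
```

```text
{'at': [0.5156, 0.344, 0.1264], 'confidence': 0.89}
[ 0.78440359  0.38139529 -0.3784798 ] [ 0.51113281 -0.09278048  0.28531095]
```

View pics/e.png

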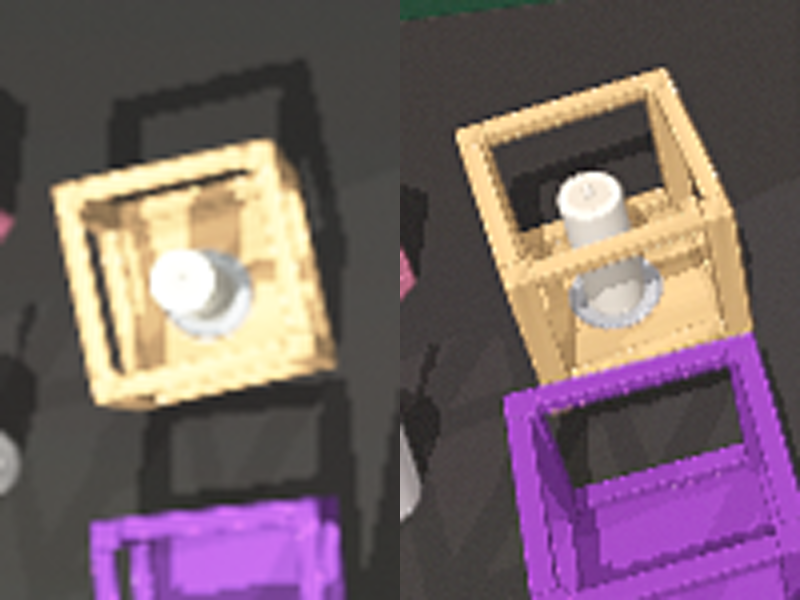

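The candle stands upright on the plate: its top is at (184,283) and the plate at about (207,292) in the left half, (590,197) and (616,291) in the right. Checking the centring numerically.

```bash
python3 - <<'E'
from h import *
print('top ',back('top',(140+183/5-.4,140+283/5-.4),.151)[:2],back('top',(140+207/5-.4,140+292/5-.4),.025)[:2])
print('side',back('side',(115+190/4-.4,150+195/4-.4),.151)[:2],back('side',(115+216/4-.4,150+291/4-.4),.025)[:2])
E
```

```text
top  [0.52888844 0.34284973] [0.53289443 0.34483747]
side [0.53170324 0.34404715] [0.53129067 0.34488569]
```

Both views put the candle within about 5 mm of the plate centre. Handing in.

```bash
python3 -c "
from cell import *
print(hand_in())"
```

```text
the job is handed in; nothing more can be done
None
```

The job is handed in, though the judge gave no verdict: the left lantern's roof lies flat on the table, knob up, and the spare candle stands upright on its plate, about 5 mm or less off centre; I took no final picture of the other lantern or the bystanders, but the arm made no planned contact with them.

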